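Mount a tube carousel on its mixer spindle and lock it with a hairpin spring clip

TASK

Lower the blue tube carousel gently over the mixer's upright spindle until it sits fully down, then lock it: take the hairpin spring clip by its orange grip and push it level, from the front, its legs either side of the spindle's narrow neck just above the white hub, until you feel it snap fully home. The mixer gives on its soft rubber feet, so follow it through, but never push with more than about 18 N. Leave carousel and clip in place and do not disturb the specimen cup or the sharps box.

Things in the scene. Friction and masses are not known exactly. Their poses are not given: they have to be found in the camera images.
- carousel_hub (a point): Tube carousel, loose, 0.15 to 0.3 kg, flat on the worktop: white hub 40 mm across (38.5 mm over facets) and 44 mm tall with a 14 mm through bore; blue disc and eight blue tube sockets round it, their tops 26 mm above the underside, 43 to 63 mm from the axis. Point: on the hub's axis, half-way up (22 mm above the underside). Grip the hub above the sockets.
- carousel_bore (a point): The centre of the bore in the carousel's underside (22 mm below carousel_hub). It coincides with spindle_seat when the carousel is fully down.
- carousel: The whole carousel; same point and axes as carousel_bore.
- spindle_seat (a point): Centre of the top of the aluminium drive flange, on the spindle's axis, 56 mm above the worktop: the carousel's underside rests here when fully down. The steel spindle is 12 mm thick (1 mm clearance all round in the bore), its tapered tip 61.5 mm above this point and 5 mm across. z up; x points away from the mixer's front panel.
- spindle_neck (a point): Middle of the spindle's neck, 47.75 mm above spindle_seat. Seen from above it is round, 8.8 mm across, with its back cut flat 0.8 mm behind this point. With the carousel down, the hub's top is 3.75 mm below this point; the underside of the 12 mm spindle head is 3.75 mm above it, the tip 13.75 mm above. x points away from the front panel: the clip goes on along +x, its own x parallel.
- clip_grip (a point): Hairpin spring clip, loose, 36 g, flat on the worktop. Point: centre of its orange moulded grip, 30 mm long (x), 18 mm wide (y), 15 mm tall, 7.5 mm above the clip's underside. x points from the grip along the legs to their open end; z up. Behind the grip a steel wire bow ends 27 mm from this point.
- clip_seat (a point): Pocket between the clip's legs where the neck belongs, 45 mm ahead (+x) of clip_grip, 2.2 mm above the underside. Legs: 4.4 mm steel wire lying level with the underside, 8.8 mm apart inside at the pocket, 4.4 mm at the bulges 3.5 mm ahead, flaring to a 19 mm mouth; tips 21 mm ahead. A stop nose on the grip, ending 4.7 mm behind this point, meets the neck when home.
- clip: The whole clip with its legs; origin in its underside, straight below clip_seat, same axes.
- clip_leg_left (a joint): Left leg's spring deflection (rad), 0 relaxed; up to 0.07 while its bulge passes the neck. Feel of the push: it rises to 7 to 14 N as the bulges are forced over the neck's sides, falls suddenly by several N as they snap behind its flat back, and rises again once the nose presses on the neck.
- clip_leg_right (a joint): The same for the right leg.
- specimen_a: Specimen cup with an orange screw cap, 60 x 60 x 70 mm, a bystander near the worktop's front edge; origin in the centre of its underside.
- sharps_box: Red sharps box with a white top, 101 x 72 x 136 mm, a bystander at the back right; origin in the centre of its underside.
- mixer (a joint): How far the mixer has swayed back on its soft rubber feet along its own x (m, 0 at rest). The spindle yields several mm before the clip snaps, and swings back when let go. Over 12 mm (about 18 N of push) is too hard a shove.
- mixer_feet: The tube mixer, standing on the worktop: white housing about 150 x 150 x 46 mm with a black front panel. Origin on the spindle's axis (mixer at rest) at worktop height; x away from the front panel, z up.

How it is judged (in metres and radians):
On the way, in this order (a step that is already met when the one before it is completed fails the run):
1. the carousel sits fully down on the drive flange, on the spindle (z of carousel_bore in the frame of spindle_seat below 0.002 m and horizontal distance between carousel_bore and spindle_seat below 0.003 m and angle between carousel_bore's own z axis and vertical below 0.05 rad), for 0.2 s.
2. the clip is snapped fully home on the neck (x of clip_seat in the frame of spindle_neck between -0.0015 and 0.0015 m and y of clip_seat in the frame of spindle_neck between -0.002 and 0.002 m and z of clip_seat in the frame of spindle_neck between -0.003 and 0.003 m), for 0.2 s.
At the end, for the whole second after the job is handed in: Carousel on the drive flange (within 2 mm, upright, on the spindle); the released clip in the neck between hub and spindle head, level within 0.16 rad, pocket within 1.5 mm of the spindle's axis along the push and 2 mm across, legs sprung closed (under 0.025 rad), all at rest (all of step 1 and all of step 2 and angle between clip_seat's own z axis and vertical below 0.16 rad and value of joint each of clip_leg_left, clip_leg_right below 0.025 rad and linear speed of each of clip, carousel below 0.02 m/s); the robot touches nothing.
It fails at once if the mixer is shoved more than 12 mm on its rubber feet (about 18 N) (value of joint mixer above 0.012 m or value of joint mixer below -0.012 m).
It fails at once if the carousel is rammed onto the mixer with more than 70 N (contact force between carousel and mixer_feet above 70 N).
It fails at once if the specimen cup is disturbed (moved more than 20 mm) (distance of specimen_a from where it was at the start of the episode above 0.02 m).
It fails at once if the sharps box is disturbed (moved more than 20 mm) (distance of sharps_box from where it was at the start of the episode above 0.02 m).
It also fails if it takes over 72 s, if anything falls off the work surface, if the arm or the gripper's body presses on something with over 40 N, if the wrist force passes 120 N, or if a joint passes its speed limit or range.

ROBOT

A 6-joint arm with a two-finger parallel gripper is mounted at the origin on a cart in front of the work surface, level with it; the furniture and walls round the work are solid. World frame = base frame: x ahead of the robot, y to its left, z up, the work surface at z = 0. Lengths are in mm, angles in degrees, forces in N, time in s.
With the tool pointing down it reaches from about 300 to 850 mm from the base axis. Payload 4.2 kg.
Tool frame: the origin (TCP) lies midway between the tips of the shut fingers; the grasp point (between the pads) lies 19 mm behind it; x points along the fingers, y is the direction in which the jaws open and shut, and the axes are right-handed (so a half turn about x gives the same grasp; the last joint's range is limited). The gripper opens to 91 mm and grips with 3 to 60 N. Pads are 32 mm wide; open, the fingers measure 118 mm over their backs; the gripper's body (76 mm by 178 mm) begins 60 mm behind the grasp point.
Start: joints at [74.771, 18.312, 89.639, -0, 72.044, -1.146], TCP at [139.917, 557.733, 213.976] pointing down, gripper open.
Joint ranges: [-177.97, 177.97], [-48.28, 115.42], [12.27, 149.76], [-77.06, 257.06], [2.81, 150.46], [-146.56, 146.56]. Speed limits (degrees/s): [147.25, 147.25, 180, 180, 180, 180].

INTERFACE

Orientations are given as [roll, pitch, yaw] about the fixed x, y, z axes, in that order (R = Rz(yaw) Ry(pitch) Rx(roll)).
In Python, from workcell import * gives the robot as it stands.
- The arm moves only by the shell command python3 -m handwheel 'ROWS' [FORCE]. ROWS is a JSON object of lists of equal length, an entry for each row: "gripper": the closure, from 0 (fully open) to 1 (shut); "offset": the shift along the tool's x, y, z in mm, a list of three; "rot": the turn, a rotation vector about the tool's x, y, z in degrees, a list of three. A call has 1 to 5 rows; each row is the pose to reach, as a shift and turn from the pose commanded when the call began, along the tool's axes at that moment; what a row does not reach only later rows make up. A row lasts 1/12 s, in which the tool goes at most 41.7 mm and 7.16 degrees, less where a joint would pass 70% of its speed; a pose out of reach is approached as far as the arm can. A call with a gripper value outside its range is refused whole. The fingers move at their own pace and stop on an object; FORCE is the grip in N (left out, the last holds). Time passes only in rows, so rows that repeat a pose let the fingers close. It gives the time, the measured TCP pose, the force and the opening at its end, in the units of the state.
- state(): the state, without advancing time (a new reading comes with each control period).
- grab_frame(name): name is "side" or "top"; returns the picture (420x560x3 uint8, red, green, blue); there is no depth.
- camera_params(name): a dict with "fx", "fy", "cx", "cy" (pixels), "position" and "attitude" of the camera in the world. Camera axes: x right, y up, looking along -z (the intrinsics and any distortion apply to the point x, -y, -z); pixel columns grow to the right and rows downward; lengths in mm; the calibration is good to about 2 mm. A picture is of the moment at which its call begins. camera_params takes no time and is no camera call.
- job_done(): hands the job in, once; it reports no verdict.
The state is a dict: "time_s": time; "qpos": joint angles; "qvel": joint speeds; "effort": joint torques, N m; "ee_pos": TCP position; "ee_rot": TCP orientation; "force": force on the tool from outside, world axes, zero at the start; "torque": the same for the moment, N m; "gripper_width": finger opening in mm.
Only numpy, scipy, OpenCV 4.12 (cv2) and the standard library are available. Lean on these libraries where they do the work, as an engineer would, in place of code of your own. Each camera call takes 0.05 s, during which the arm holds its last target.

## Working session

There is one attempt and no reset: what is moved stays moved. The work goes in short steps, Python scripts to look and compute and a shell command to move; the robot and the scene stay as the last step left them, time stands still between calls to the robot, and variables do not carry over. Pictures are saved under pics/ and viewed, and the job is handed in when it is done.

```bash
ls; mkdir -p pics
python3 - <<'E'
from workcell import *
import cv2
print(state())
for n in("side","top"):
    f=grab_frame(n); cv2.imwrite(f"pics/{n}0.png",f[:,:,::-1]); print(n,camera_params(n))
E
```

```text
pics
{'time_s': 0.0, 'qpos': array([ 7.47700208e+01,  1.83514667e+01,  8.97071015e+01, -1.19284130e-03,
        7.20442724e+01, -1.14665508e+00]), 'qvel': array([ 0.05884367,  0.01622413, -0.00227859,  0.04973824,  0.02141937,
        0.02847543]), 'effort': array([ 2.91235992e-04, -4.12468386e+01, -2.31980610e+01,  7.26551330e-02,
        4.56508552e-02, -1.38732939e-04]), 'ee_pos': array([139.7938465 , 557.21669641, 213.11732721]), 'ee_rot': array([ -90.51484665,   89.89715321, -104.59780198]), 'force': array([-0.71486793,  0.41873663,  0.17076954]), 'torque': array([ 0.05163988, -0.04040023,  0.01065898]), 'gripper_width': 91.21638835316668}
side {'fx': 509.2626382124, 'fy': 509.2626382124, 'cx': 269.70327782732073, 'cy': 208.589225420042, 'position': array([ 129.01075352, -729.19541959,  829.84922758]), 'attitude': array([ 52.09202583,  -0.58431269, -24.81582515])}
top {'fx': 523.597617605666, 'fy': 523.597617605666, 'cx': 282.17224323002034, 'cy': 205.2877043804615, 'position': array([ 255.6694624 ,   99.48018452, 1399.16304638]), 'attitude': array([ 1.07807878e+01,  8.52024615e-02, -9.03045808e+01])}
```

View pics/side0.png

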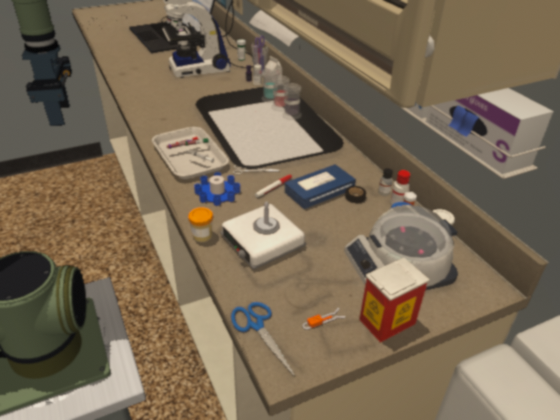

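View pics/top0.png

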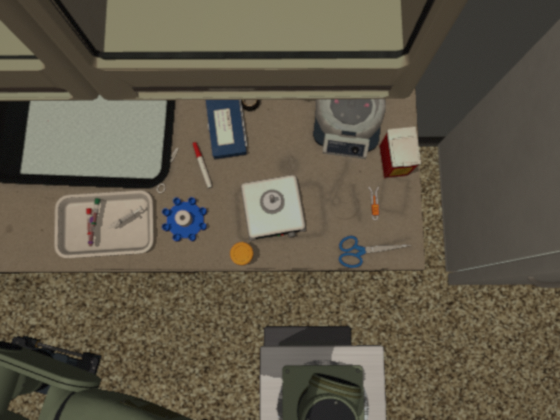

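```bash
cat > h.py <<'E'
import numpy as np, cv2
from scipy.spatial.transform import Rotation as R
from scipy.optimize import least_squares
from workcell import *
def cam(n):
    p=camera_params(n); return p,R.from_euler('xyz',p['attitude'],degrees=True).as_matrix()
def proj(n,X):
    p,M=cam(n); c=(np.atleast_2d(X)-p['position'])@M
    return np.c_[p['cx']+p['fx']*c[:,0]/-c[:,2],p['cy']-p['fy']*c[:,1]/-c[:,2]]
def back(n,uv,z):
    p,M=cam(n); d=M@np.array([(uv[0]-p['cx'])/p['fx'],-(uv[1]-p['cy'])/p['fy'],-1])
    return p['position']+d*(z-p['position'][2])/d[2]
def tri(us,ut):
    f=lambda X:np.r_[proj('side',X)[0]-us,proj('top',X)[0]-ut]
    r=least_squares(f,[400,0,50.]); return r.x,r.fun
def crop(src,out,x0,y0,w,h,s):
    im=cv2.imread(src)[y0:y0+h,x0:x0+w]
    im=cv2.resize(im,None,fx=s,fy=s,interpolation=cv2.INTER_CUBIC)
    for i in range(0,w,10):
        cv2.line(im,(i*s,0),(i*s,6),(0,255,255),1)
        if i%20==0: cv2.putText(im,str(x0+i),(i*s,16),0,.35,(0,255,255),1)
    for i in range(0,h,10):
        cv2.line(im,(0,i*s),(6,i*s),(0,255,255),1)
        if i%20==0: cv2.putText(im,str(y0+i),(8,i*s+4),0,.35,(0,255,255),1)
    cv2.imwrite(out,im)
E
python3 - <<'E'
from h import *
crop('pics/top0.png','pics/t_car.png',155,185,100,75,8)
crop('pics/top0.png','pics/t_mix.png',230,165,100,75,8)
crop('pics/top0.png','pics/t_clip.png',335,170,100,75,8)
crop('pics/side0.png','pics/s_car.png',180,150,100,75,8)
crop('pics/side0.png','pics/s_mix.png',215,195,100,75,8)
crop('pics/side0.png','pics/s_clip.png',280,280,100,75,8)
E
```

```text
(no output)
```

View pics/t_car.png

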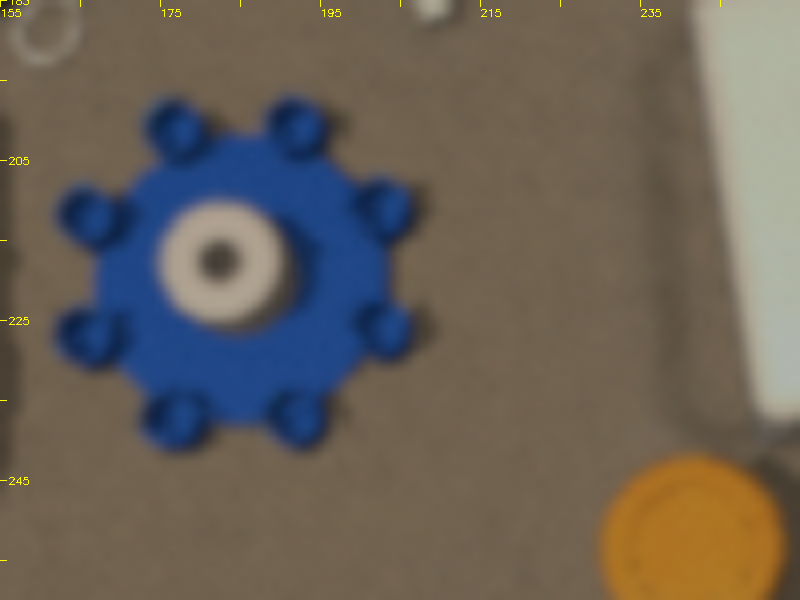

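View pics/t_mix.png

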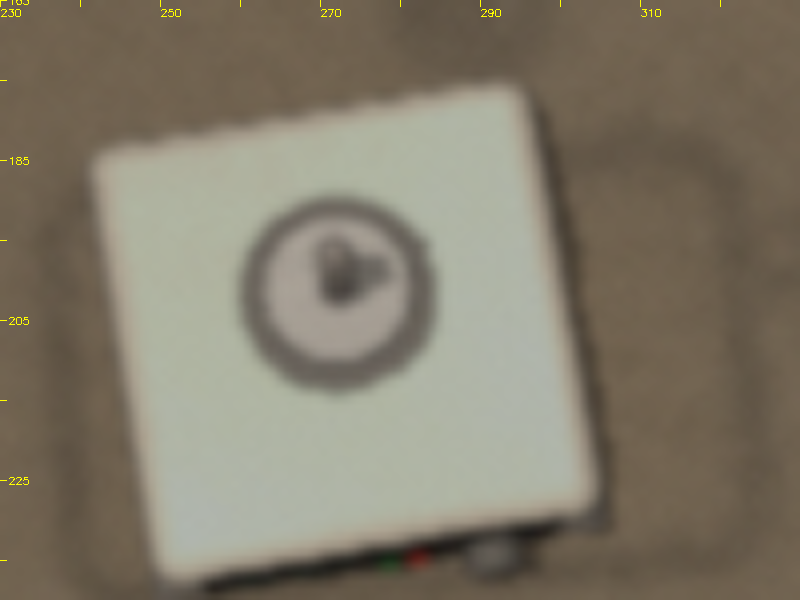

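View pics/t_clip.png

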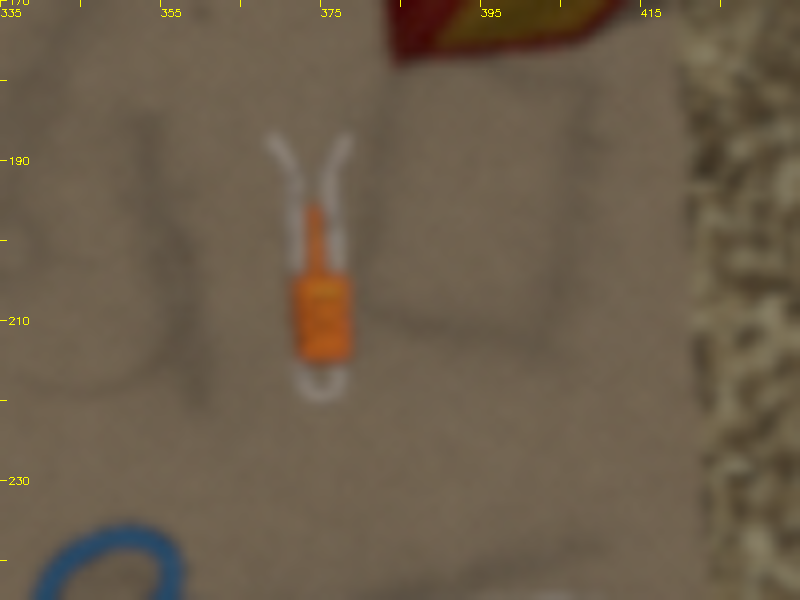

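View pics/s_car.png

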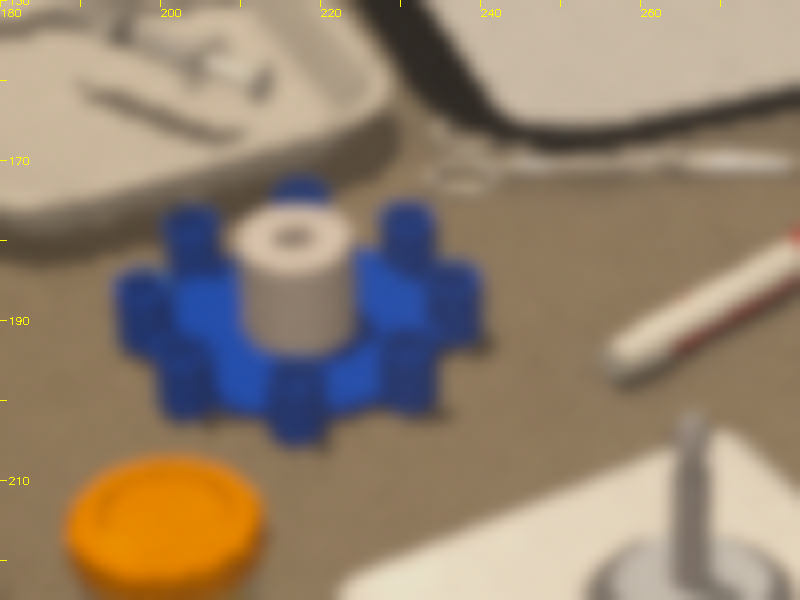

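View pics/s_mix.png

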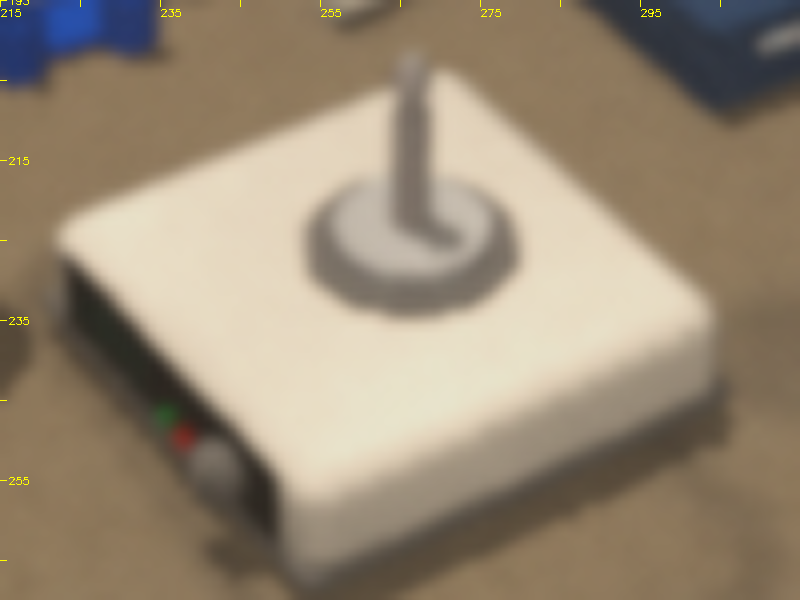

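View pics/s_clip.png

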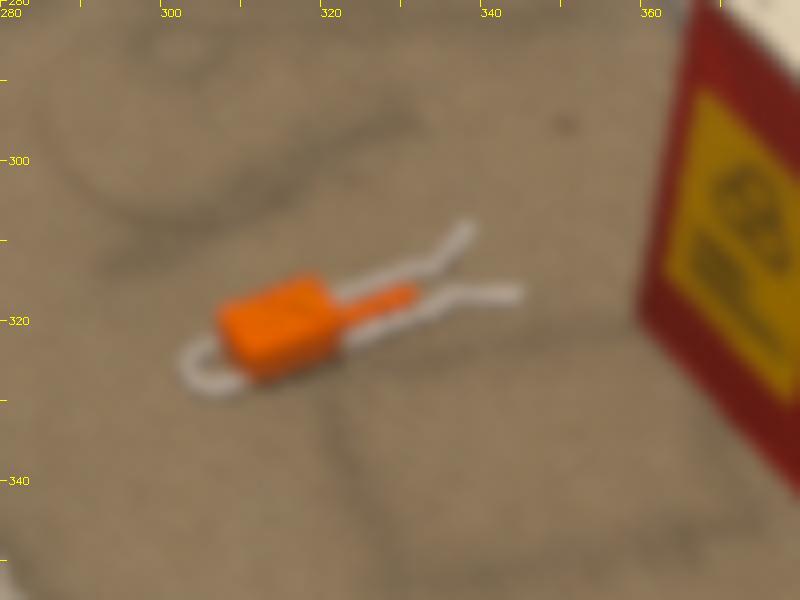

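Run:
```python
from h import *
np.set_printoptions(precision=1,suppress=True)
T=lambda ox,oy,x,y:np.array([ox+(x+.5)/8-.5,oy+(y+.5)/8-.5])
def both(n,s,t,z):
    X,e=tri(s,t); print(n,X,e,'z-fixed side',back('side',s,z),'top',back('top',t,z))
both('hub',T(180,150,294,237),T(155,185,220,262),44)
both('tip',T(215,195,411,60),T(230,165,333,241),117.5)
both('flange',T(215,195,411,228),T(230,165,335,288),56)
both('grip',T(280,280,270,302),T(335,170,324,318),15)
c=[back('top',T(230,165,*p),46) for p in [(95,157),(520,85),(600,500),(165,578)]]
c=np.array(c);print(c,c.mean(0)); 
for a,b in((3,0),(2,1)): d=c[b]-c[a];print('yaw',np.degrees(np.arctan2(d[1],d[0])),np.linalg.norm(d))
for a,b in((0,1),(3,2)): d=c[b]-c[a];print('yaw',90+np.degrees(np.arctan2(d[1],d[0])),np.linalg.norm(d))
l,r=[back('top',T(335,170,*p),2.2) for p in((272,137),(347,137))];b=back('top',T(335,170,321,400),2.2)
print('clip top',l,r,b,np.degrees(np.arctan2(*((l+r)/2-b)[[1,0]])),np.linalg.norm((l+r)/2-b))
l,r=[back('side',T(280,280,*p),2.2) for p in((470,227),(520,294))];b=back('side',T(280,280,195,375),2.2)
print('clip side',l,r,b,np.degrees(np.arctan2(*((l+r)/2-b)[[1,0]])),np.linalg.norm((l+r)/2-b))
print('cup',back('top',(242,253.5),70))
print(R.from_euler('xyz',state()['ee_rot'],degrees=True).as_matrix())
```

```text
hub [483.4 363.5  41.5] [ 0. -0. -0.  0.] z-fixed side [482.2 360.1  44. ] top [483.1 363.   44. ]
tip [525.6 128.  114.1] [ 0.7 -0.2 -0.2  0.8] z-fixed side [521.9 124.  117.5] top [526.9 127.4 117.5]
flange [524.8 128.4  50.3] [ 0.2 -0.  -0.1  0.2] z-fixed side [521.5 122.2  56. ] top [524.2 128.1  56. ]
grip [ 505.5 -148.8   16.1] [ 0.3 -0.1 -0.1  0.4] z-fixed side [ 505.3 -147.9   15. ] top [ 506.8 -149.3   15. ]
[[570.9 207.8  46. ]
 [594.6  66.7  46. ]
 [455.2  42.   46. ]
 [430.3 183.8  46. ]] [512.8 125.1  46. ]
yaw 9.713110754597505 142.60860224068298
yaw 10.057513737763077 141.66948834227983
yaw 9.558452510081196 143.07675641133824
yaw 9.934233935073706 143.92887238635274
clip top [ 572.1 -136.3    2.2] [ 572.  -161.9    2.2] [ 481.  -149.5    2.2] 0.27558661827341097 91.01817697656669
clip side [ 571.7 -138.3    2.2] [ 571.9 -163.3    2.2] [ 482.3 -151.8    2.2] 0.652779109358341 89.54143315623779
cup [384.7 202.8  70. ]
[[-0.   0.2  1. ]
 [-0.   1.  -0.2]
 [-1.  -0.  -0. ]]
```

```bash
cat >> h.py <<'E'
def plan(p,head,s=None):
    s=s or state(); M=R.from_euler('xyz',s['ee_rot'],degrees=True)
    h=np.radians(head); D=R.from_matrix(np.c_[[0,0,-1],[-np.sin(h),np.cos(h),0],[np.cos(h),np.sin(h),0]])
    print('offset',np.round(M.inv().apply(np.array(p)-s['ee_pos']),1),'rot',np.round((M.inv()*D).as_rotvec(degrees=True),2),'pos',np.round(s['ee_pos'],1),'F',np.round(s['force'],1),'t',round(s['time_s'],2),'w',round(s['gripper_width'],1))
E
python3 - <<'E'
from h import *
plan([483,362,180],0)
plan([483,362,120],0)
E
```

```text
offset [  33.4 -105.8  380.4] rot [-1.408e+01 -1.000e-02  9.000e-02] pos [139.8 557.3 213.2] F [ 0.7  0.1 -0.3] t 0.1 w 90.8
offset [  93.4 -105.8  380.4] rot [-1.408e+01 -1.000e-02  9.000e-02] pos [139.8 557.3 213.2] F [ 0.7  0.1 -0.3] t 0.1 w 90.8
```

```bash
python3 -m handwheel '{"gripper":[0,0,0,0,0],"offset":[[4,-10.6,38],[8,-21,76],[12,-32,114],[16,-42,152],[20,-53,190]],"rot":[[-2.8,0,0],[-5.6,0,0],[-8.4,0,0],[-11.2,0,0],[-14.1,0,0]]}' 40
python3 - <<'E'
from h import *
plan([483,362,130],0)
E
```

```text
time_s: 0.52
ee_pos: [312.4, 458.9, 193.4]
ee_rot: [-133.0, 90.0, -132.8]
force: [0.3, 1.0, 0.6]
gripper_width: 91.5
offset [ 63.4 -97.4 170.3] rot [ 0.19 -0.02  0.02] pos [312.4 458.9 193.4] F [0.3 1.  0.6] t 0.52 w 91.5
```

```bash
python3 -m handwheel '{"gripper":[0,0,0,0,0],"offset":[[13,-19,34],[26,-38,68],[40,-58,102],[53,-78,136],[63,-97,170]],"rot":[[0,0,0],[0,0,0],[0,0,0],[0,0,0],[0,0,0]]}'
python3 -m handwheel '{"gripper":[0,0],"offset":[[0,0,0],[0,0,0]],"rot":[[0,0,0],[0,0,0]]}'
python3 - <<'E'
from h import *
plan([483,362,60],0)
for n in("side","top"):
    f=grab_frame(n); cv2.imwrite(f"pics/{n}1.png",f[:,:,::-1])
crop('pics/top1.png','pics/t1.png',130,165,120,90,6)
crop('pics/side1.png','pics/s1.png',160,100,120,110,6)
E
```

```text
time_s: 0.93
ee_pos: [482.2, 361.3, 129.4]
ee_rot: [-146.6, 89.9, -146.6]
force: [0.6, 0.3, -0.2]
gripper_width: 91.2
time_s: 1.1
ee_pos: [482.3, 361.5, 129.5]
ee_rot: [-150.3, 89.8, -150.5]
force: [-0.6, 0.5, -0.6]
gripper_width: 91.3
offset [69.5  0.6  0.9] rot [-0.2  -0.13  0.08] pos [482.3 361.5 129.5] F [-0.6  0.5 -0.6] t 1.1 w 91.3
```

View pics/t1.png

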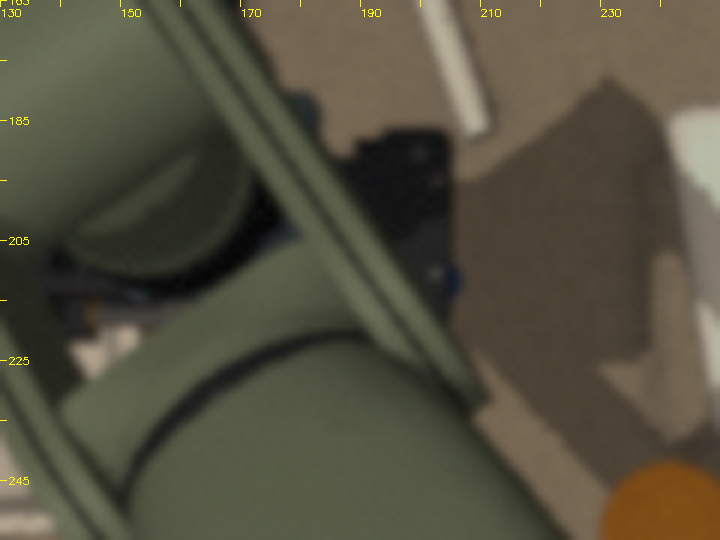

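View pics/s1.png

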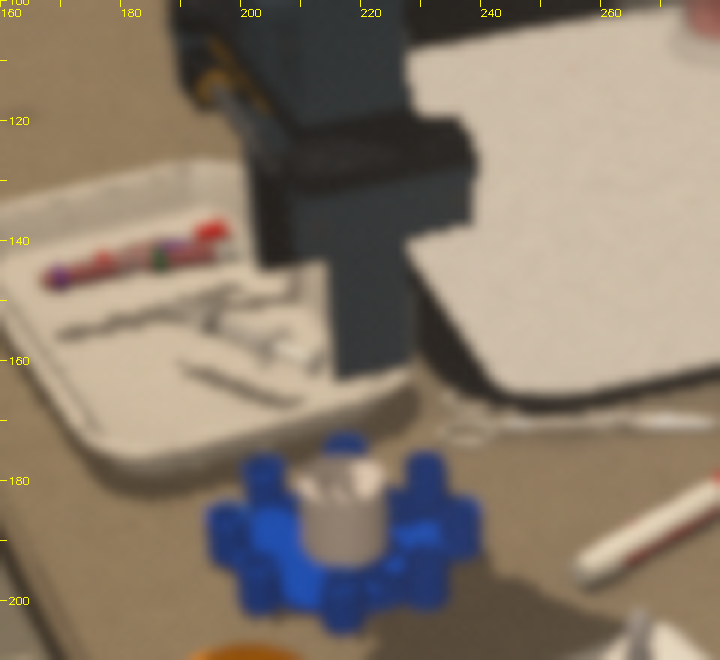

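Run:
```python
from h import *
np.set_printoptions(precision=1,suppress=True)
x,y,z=482.3,361.5,129.5
print(proj('side',[[x-16,y-59,z],[x,y-59,z],[x+16,y-59,z],[x,y-45.6,z],[x-16,y-45.6,z]]))
T=lambda a,b:(160+(a+.5)/6-.5,100+(b+.5)/6-.5)
for p in [(332,380),(412,376)]: print(T(*p),back('side',T(*p),z))
```

```text
[[216.4 164.5]
 [222.4 163.1]
 [228.3 161.7]
 [220.5 160.5]
 [214.6 161.9]]
(214.91666666666666, 162.91666666666666) [465.4 310.9 129.5]
(228.25, 162.25) [497.3 300.2 129.5]
```

```bash
python3 -m handwheel '{"gripper":[0,0,0,0,0],"offset":[[30,0,0.5],[60,0,0.5],[85,0,0.5],[97,0,0.5],[101,0,0.5]],"rot":[[0,0,0],[0,0,0],[0,0,0],[0,0,0],[0,0,0]]}'
python3 -m handwheel '{"gripper":[0,0,0.3,0.6,1],"offset":[[0,0,0],[0,0,0],[0,0,0],[0,0,0],[0,0,0]],"rot":[[0,0,0],[0,0,0],[0,0,0],[0,0,0],[0,0,0]]}' 35
python3 -m handwheel '{"gripper":[1,1,1,1],"offset":[[0,0,0],[0,0,0],[0,0,0],[0,0,0]],"rot":[[0,0,0],[0,0,0],[0,0,0],[0,0,0]]}' 35
```

```text
time_s: 1.62
ee_pos: [479.1, 363.4, 28.1]
ee_rot: [-148.4, 89.8, -148.2]
force: [0.6, 0.7, 0.4]
gripper_width: 91.3
time_s: 2.03
ee_pos: [482.3, 363.6, 31.1]
ee_rot: [37.6, 89.9, 37.6]
force: [0.0, 0.2, -0.4]
gripper_width: 74.2
time_s: 2.37
ee_pos: [481.9, 363.1, 30.0]
ee_rot: [58.9, 90.0, 58.9]
force: [-0.3, 0.6, -0.2]
gripper_width: 47.4
```

```bash
python3 -m handwheel '{"gripper":[1,1,1,1],"offset":[[0,0,0],[0,0,0],[0,0,0],[0,0,0]],"rot":[[0,0,0],[0,0,0],[0,0,0],[0,0,0]]}' 35
python3 - <<'E'
from h import *
f=grab_frame('side'); cv2.imwrite(f"pics/side2.png",f[:,:,::-1])
crop('pics/side2.png','pics/s2.png',160,120,120,90,6)
E
```

```text
time_s: 2.7
ee_pos: [481.8, 363.1, 29.9]
ee_rot: [-103.3, 90.0, -103.3]
force: [-0.3, -0.4, 0.9]
gripper_width: 39.1
```

View pics/s2.png

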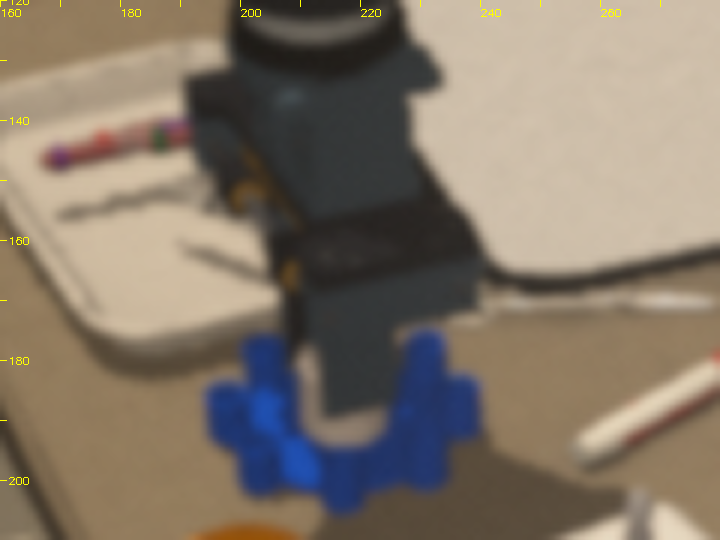

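```bash
python3 -m handwheel '{"gripper":[1,1,1,1,1],"offset":[[-10,0,0],[-30,0,0],[-65,0,0],[-100,0,0],[-135,0,0]],"rot":[[0,0,0],[0,0,0],[0,0,0],[0,0,0],[0,0,0]]}' 45
python3 -m handwheel '{"gripper":[1,1,1,1,1],"offset":[[0,-30,5],[0,-60,11],[0,-90,16],[0,-120,21],[0,-145,26]],"rot":[[0,0,0],[0,0,0],[0,0,0],[0,0,0],[0,0,0]]}' 45
python3 -m handwheel '{"gripper":[1,1,1,1,1],"offset":[[0,-30,6],[0,-60,12],[0,-83,16],[0,-91,16],[0,-91,16]],"rot":[[0,0,0],[0,0,0],[0,0,0],[0,0,0],[0,0,0]]}' 45
python3 -m handwheel '{"gripper":[1,1],"offset":[[0,0,0],[0,0,0]],"rot":[[0,0,0],[0,0,0]]}' 45
python3 - <<'E'
from h import *
plan([525,127,150],0)
for n in("side","top"):
    f=grab_frame(n); cv2.imwrite(f"pics/{n}3.png",f[:,:,::-1])
crop('pics/top3.png','pics/t3.png',215,135,120,90,6)
crop('pics/side3.png','pics/s3.png',200,120,130,120,6)
plan([525,127,150],0)
E
```

```text
time_s: 3.17
ee_pos: [481.3, 362.9, 166.5]
ee_rot: [-159.0, 89.9, -159.0]
force: [0.5, 0.2, -2.9]
gripper_width: 38.9
time_s: 3.58
ee_pos: [507.5, 216.3, 165.5]
ee_rot: [-117.1, 90.0, -117.1]
force: [-0.6, 0.3, -2.1]
gripper_width: 38.6
time_s: 4.0
ee_pos: [523.7, 125.6, 165.3]
ee_rot: [170.7, 90.0, 170.5]
force: [0.4, 1.4, -2.2]
gripper_width: 38.7
time_s: 4.17
ee_pos: [523.7, 128.3, 165.1]
ee_rot: [90.1, 89.9, 90.1]
force: [-0.4, 0.3, -2.2]
gripper_width: 38.7
offset [15.1 -1.3  1.3] rot [ 0.06 -0.   -0.05] pos [523.7 128.3 165.1] F [-0.4  0.3 -2.2] t 4.17 w 38.7
offset [15.  -1.4  1.3] rot [ 0.11 -0.   -0.03] pos [523.7 128.4 165. ] F [-0.2 -0.8 -2. ] t 4.27 w 38.7
```

View pics/t3.png

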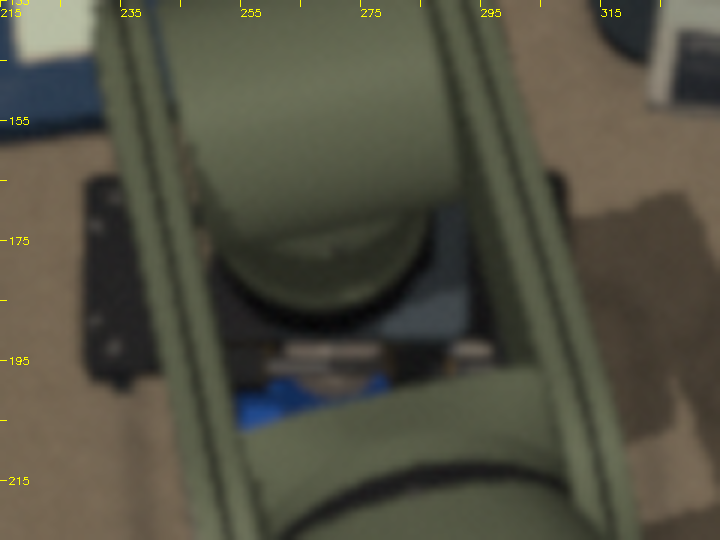

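View pics/s3.png

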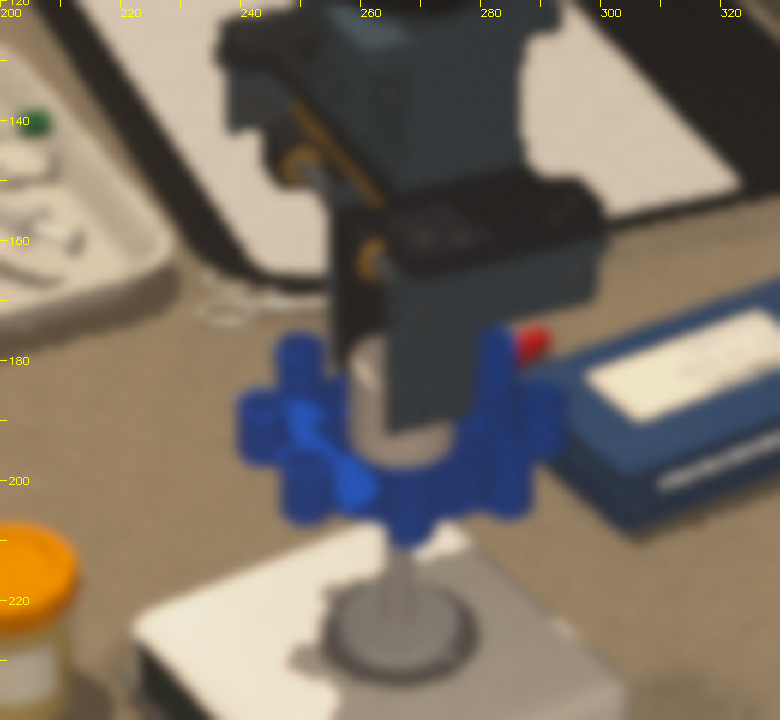

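```bash
python3 -m handwheel '{"gripper":[1,1,1,1,1],"offset":[[5,-0.8,-0.5],[10,-0.8,-0.5],[14,-0.8,-0.5],[17,-0.8,-0.5],[19,-0.8,-0.5]],"rot":[[0,0,0],[0,0,0],[0,0,0],[0,0,0],[0,0,0]]}' 45
python3 -m handwheel '{"gripper":[1,1,1,1],"offset":[[2,0,0],[4,0,0],[6,0,0],[6,0,0]],"rot":[[0,0,0],[0,0,0],[0,0,0],[0,0,0]]}' 45
```

```text
time_s: 4.68
ee_pos: [523.1, 126.4, 145.1]
ee_rot: [-171.7, 89.9, -171.6]
force: [-0.2, -0.3, -1.4]
gripper_width: 38.7
time_s: 5.02
ee_pos: [523.2, 126.3, 139.6]
ee_rot: [176.6, 90.0, 176.6]
force: [0.2, -0.1, -2.5]
gripper_width: 38.8
```

```bash
python3 -m handwheel '{"gripper":[1,1,1,1],"offset":[[1.5,0,0],[3,0,0],[4.5,0,0],[6,0,0]],"rot":[[0,0,0],[0,0,0],[0,0,0],[0,0,0]]}' 45
python3 -m handwheel '{"gripper":[1,1,1,1],"offset":[[1.5,0,0],[3,0,0],[4.5,0,0],[6,0,0]],"rot":[[0,0,0],[0,0,0],[0,0,0],[0,0,0]]}' 45
python3 - <<'E'
from h import *
f=grab_frame('side'); cv2.imwrite(f"pics/side4.png",f[:,:,::-1])
crop('pics/side4.png','pics/s4.png',200,140,130,110,6)
E
```

```text
time_s: 5.35
ee_pos: [523.4, 126.4, 133.9]
ee_rot: [58.7, 90.0, 58.8]
force: [-0.0, 1.1, -1.9]
gripper_width: 38.9
time_s: 5.68
ee_pos: [523.4, 126.4, 127.8]
ee_rot: [116.4, 90.0, 116.4]
force: [-1.3, 0.4, -1.3]
gripper_width: 39.0
```

View pics/s4.png

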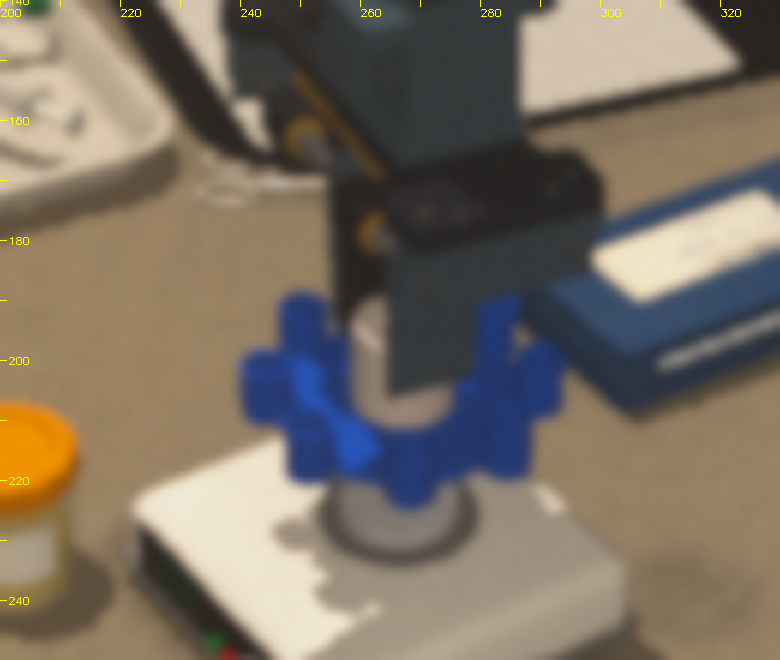

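```bash
python3 -m handwheel '{"gripper":[1,1,1,1,1],"offset":[[3,0,0],[6,0,0],[9,0,0],[12,0,0],[15,0,0]],"rot":[[0,0,0],[0,0,0],[0,0,0],[0,0,0],[0,0,0]]}' 45
python3 -m handwheel '{"gripper":[1,1,1,1,1],"offset":[[3,0,0],[6,0,0],[9,0,0],[12,0,0],[15,0,0]],"rot":[[0,0,0],[0,0,0],[0,0,0],[0,0,0],[0,0,0]]}' 45
python3 -m handwheel '{"gripper":[1,1,1,1,1],"offset":[[2,0,0],[4,0,0],[6,0,0],[7,0,0],[8,0,0]],"rot":[[0,0,0],[0,0,0],[0,0,0],[0,0,0],[0,0,0]]}' 45
```

```text
time_s: 6.15
ee_pos: [523.4, 126.4, 112.5]
ee_rot: [151.6, 90.0, 151.7]
force: [-0.4, -0.3, -1.4]
gripper_width: 38.7
time_s: 6.57
ee_pos: [523.4, 126.4, 97.7]
ee_rot: [95.4, 90.0, 95.4]
force: [-0.2, 0.6, -1.2]
gripper_width: 38.8
time_s: 6.98
ee_pos: [523.4, 126.4, 89.8]
ee_rot: [119.2, 90.0, 119.2]
force: [-0.7, 0.5, -2.4]
gripper_width: 39.0
```

Very free. The last 4 mm in small steps.

```bash
python3 -m handwheel '{"gripper":[1,1,1,1],"offset":[[1,0,0],[2,0,0],[2.8,0,0],[2.8,0,0]],"rot":[[0,0,0],[0,0,0],[0,0,0],[0,0,0]]}' 45
python3 -m handwheel '{"gripper":[1,1,1],"offset":[[0.5,0,0],[1,0,0],[1,0,0]],"rot":[[0,0,0],[0,0,0],[0,0,0]]}' 45
```

```text
time_s: 7.32
ee_pos: [523.4, 126.4, 87.0]
ee_rot: [129.5, 90.0, 129.5]
force: [-0.1, -0.8, -2.1]
gripper_width: 39.0
time_s: 7.57
ee_pos: [523.4, 126.4, 86.1]
ee_rot: [77.9, 90.0, 77.9]
force: [-0.7, 0.6, -0.8]
gripper_width: 39.0
```

```bash
python3 -m handwheel '{"gripper":[1,1,1],"offset":[[0.5,0,0],[1,0,0],[1,0,0]],"rot":[[0,0,0],[0,0,0],[0,0,0]]}' 45
```

```text
time_s: 7.82
ee_pos: [523.8, 126.5, 85.9]
ee_rot: [15.6, 89.9, 15.6]
force: [-1.6, 0.8, 4.2]
gripper_width: 38.5
```

```bash
python3 -m handwheel '{"gripper":[0.8,0.5,0.2,0,0],"offset":[[0,0,0],[0,0,0],[0,0,0],[0,0,0],[0,0,0]],"rot":[[0,0,0],[0,0,0],[0,0,0],[0,0,0],[0,0,0]]}'
python3 -m handwheel '{"gripper":[0,0,0],"offset":[[0,0,0],[0,0,0],[-3,0,0]],"rot":[[0,0,0],[0,0,0],[0,0,0]]}'
```

```text
time_s: 8.23
ee_pos: [523.3, 126.3, 84.8]
ee_rot: [-155.8, 90.0, -155.8]
force: [0.1, -0.5, 0.1]
gripper_width: 62.9
time_s: 8.48
ee_pos: [522.9, 126.2, 87.6]
ee_rot: [-169.9, 89.9, -169.9]
force: [0.3, 0.5, 0.6]
gripper_width: 82.7
```

```bash
python3 -m handwheel '{"gripper":[0,0,0,0,0],"offset":[[-25,0,0],[-60,0,0],[-100,0,0],[-100,-35,0],[-100,-70,-2]],"rot":[[0,0,0],[0,0,0],[0,0,0],[0,0,0],[0,0,0]]}'
python3 -m handwheel '{"gripper":[0,0,0,0,0],"offset":[[0,-40,-3],[0,-80,-6],[0,-120,-9],[0,-160,-12],[0,-200,-14]],"rot":[[0,0,0],[0,0,0],[0,0,0],[0,0,0],[0,0,0]]}'
python3 - <<'E'
from h import *
for n in("side","top"):
    f=grab_frame(n); cv2.imwrite(f"pics/{n}5.png",f[:,:,::-1])
crop('pics/top5.png','pics/t5.png',220,150,110,90,7)
crop('pics/side5.png','pics/s5.png',215,160,110,90,7)
plan([506.5,-149,60],0.4)
E
```

```text
time_s: 8.9
ee_pos: [523.5, 56.9, 191.3]
ee_rot: [5.2, 89.6, 5.5]
force: [1.0, -0.5, -0.8]
gripper_width: 91.4
time_s: 9.32
ee_pos: [506.9, -145.5, 188.5]
ee_rot: [-3.6, 90.0, -3.6]
force: [0.7, 1.4, 0.2]
gripper_width: 91.6
offset [ 1.283e+02  1.000e-01 -7.000e-01] rot [-0.73  0.04  0.14] pos [ 507.1 -148.8  188.3] F [0.3 0.9 0.4] t 9.42 w 91.2
```

View pics/t5.png

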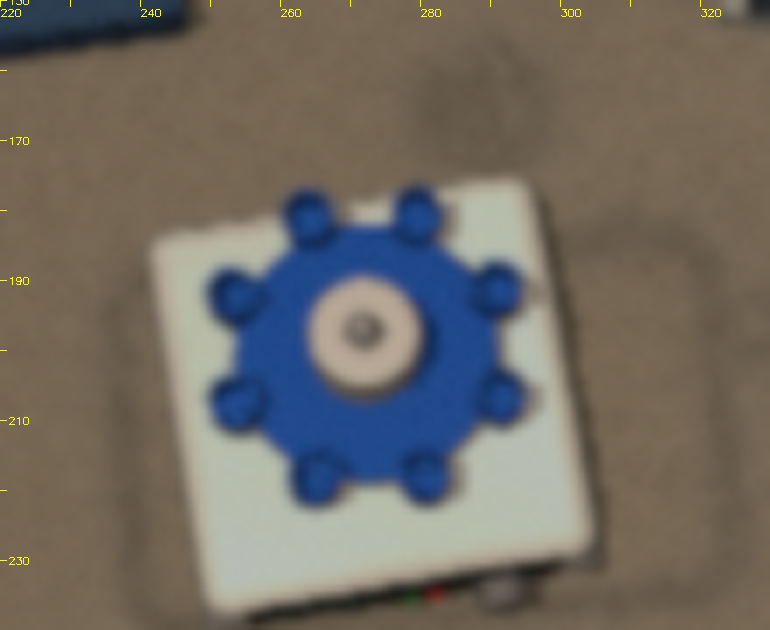

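View pics/s5.png

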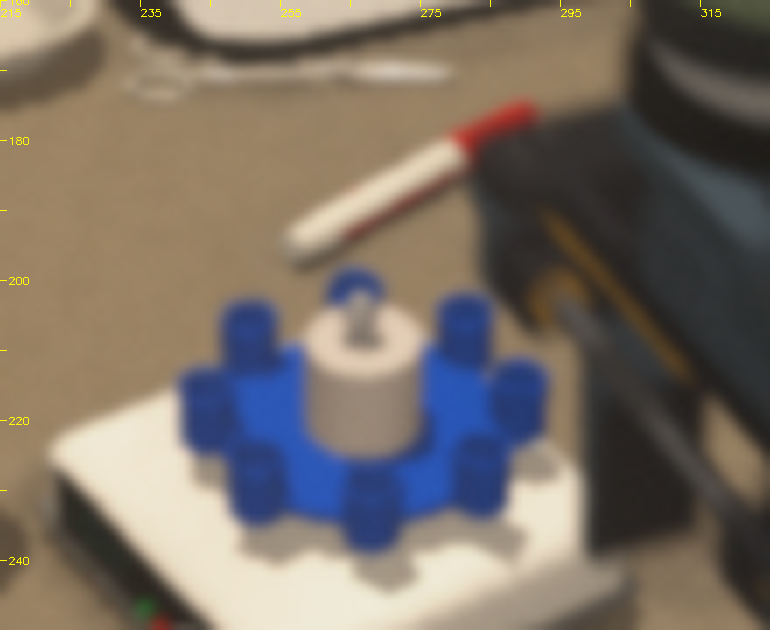

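View pics/side5.png

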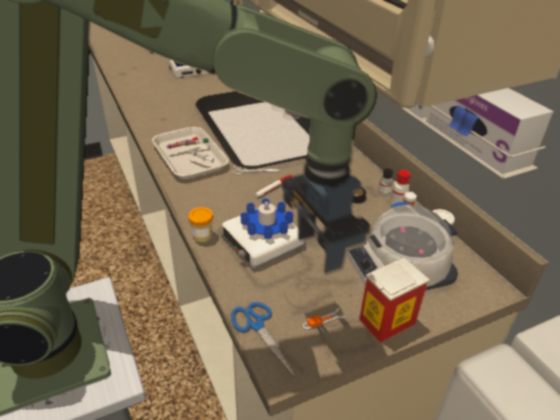

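Run:
```python
from h import *
np.set_printoptions(precision=1,suppress=True)
T=lambda ox,oy,s,x,y:np.array([ox+(x+.5)/s-.5,oy+(y+.5)/s-.5])
print('box top front', back('top',(385,168),136),back('top',(417,164),136),'bottom',back('top',(385.5,177.5),0), back('top',(411,174),0))
print('side bottom', back('side',(362,317),0),back('side',(384,337),0))
print('tip',back('top',T(220,150,7,364,330),117.5),'hubtop',back('top',T(220,150,7,365,336),100))
print('tip s',back('side',T(215,160,7,360,297),117.5),'hubtop',back('side',T(215,160,7,364,341),100))
c=np.array([back('top',T(220,150,7,*p),46) for p in [(152,238),(525,180),(594,540),(212,610)]])
for a,b in((3,0),(2,1)): d=c[b]-c[a];print('yaw',np.degrees(np.arctan2(d[1],d[0])))
for a,b in((0,1),(3,2)): d=c[b]-c[a];print('yaw',90+np.degrees(np.arctan2(d[1],d[0])))
```

```text
box top front [ 589.2 -156.3  136. ] [ 599.1 -236.5  136. ] bottom [ 598.2 -184.1    0. ] [ 607.7 -254.7    0. ]
side bottom [ 605.3 -178.4    0. ] [ 617.5 -240.2    0. ]
tip [521.7 126.5 117.5] hubtop [523.1 126.5 100. ]
tip s [522.2 124.2 117.5] hubtop [523.  122.5 100. ]
yaw 9.444177551478436
yaw 9.998216882073606
yaw 8.760873305451184
yaw 10.155318291893863
```

```bash
python3 -m handwheel '{"gripper":[0,0,0,0,0],"offset":[[40,0,-0.5],[80,0,-0.5],[120,0,-0.5],[145,0,-0.5],[155,0,-0.5]],"rot":[[-0.7,0,0],[-0.7,0,0],[-0.7,0,0],[-0.7,0,0],[-0.7,0,0]]}'
python3 -m handwheel '{"gripper":[0,0,0],"offset":[[0,0,0],[0,0,0],[0,0,0]],"rot":[[0,0,0],[0,0,0],[0,0,0]]}'
python3 - <<'E'
from h import *
f=grab_frame('side'); cv2.imwrite(f"pics/side6.png",f[:,:,::-1])
crop('pics/side6.png','pics/s6.png',270,250,110,90,7)
plan([506.5,-149,3],0.4)
E
```

```text
time_s: 9.83
ee_pos: [504.3, -142.2, 29.6]
ee_rot: [159.6, 89.6, 160.4]
force: [-0.5, 0.0, 0.4]
gripper_width: 91.0
time_s: 10.08
ee_pos: [508.7, -143.8, 35.0]
ee_rot: [-15.6, 89.8, -14.8]
force: [0.1, -0.0, 0.1]
gripper_width: 91.4
offset [32.1 -5.  -2.4] rot [0.33 0.24 0.07] pos [ 508.7 -143.9   35.1] F [0.5 0.3 0.5] t 10.13 w 90.8
```

View pics/s6.png

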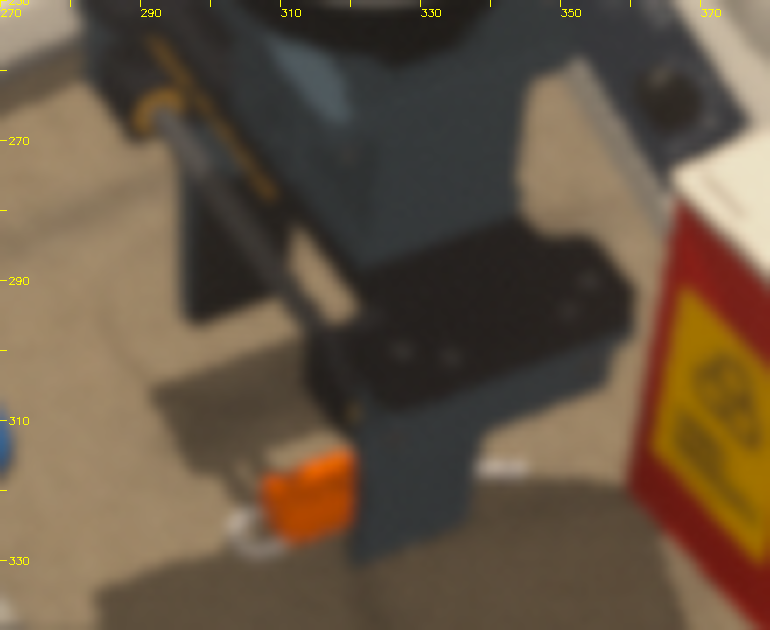

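```bash
python3 -m handwheel '{"gripper":[0,0,0,0,0],"offset":[[0,-4.5,-2],[8,-5,-2],[15,-5,-2],[20,-5,-2],[22,-5,-2]],"rot":[[0,0,0],[0,0,0],[0,0,0],[0,0,0],[0,0,0]]}'
python3 -m handwheel '{"gripper":[0,0],"offset":[[0,0,0],[0,0,0]],"rot":[[0,0,0],[0,0,0]]}'
python3 -c "
from h import *
plan([506.5,-149,3],0.4)"
```

```text
time_s: 10.55
ee_pos: [504.2, -148.5, 10.0]
ee_rot: [157.8, 89.9, 158.5]
force: [-0.7, 0.2, -0.2]
gripper_width: 91.3
time_s: 10.72
ee_pos: [505.0, -148.6, 10.8]
ee_rot: [151.3, 90.0, 152.0]
force: [-0.2, 0.1, -0.8]
gripper_width: 91.0
offset [ 7.8 -0.4  1.5] rot [ 0.32 -0.03 -0.02] pos [ 505.  -148.6   10.8] F [-0.2  0.1 -0.8] t 10.72 w 91.0
```

```bash
python3 -m handwheel '{"gripper":[0,0.2,0.5,0.7,0.8],"offset":[[3,-0.4,1],[5.5,-0.4,1.5],[7.3,-0.4,1.5],[7.3,-0.4,1.5],[7.3,-0.4,1.5]],"rot":[[0,0,0],[0,0,0],[0,0,0],[0,0,0],[0,0,0]]}' 40
python3 -m handwheel '{"gripper":[0.9,1,1,1,1],"offset":[[0,0,0],[0,0,0],[0,0,0],[0,0,0],[0,0,0]],"rot":[[0,0,0],[0,0,0],[0,0,0],[0,0,0],[0,0,0]]}' 40
python3 -m handwheel '{"gripper":[1,1,1,1,1],"offset":[[0,0,0],[0,0,0],[0,0,0],[0,0,0],[0,0,0]],"rot":[[0,0,0],[0,0,0],[0,0,0],[0,0,0],[0,0,0]]}' 50
```

```text
time_s: 11.13
ee_pos: [506.5, -149.0, 3.7]
ee_rot: [145.4, 90.0, 146.2]
force: [0.7, -0.3, -0.2]
gripper_width: 67.1
time_s: 11.55
ee_pos: [506.6, -149.0, 3.9]
ee_rot: [45.7, 90.0, 46.4]
force: [0.5, 0.9, -1.0]
gripper_width: 34.1
time_s: 11.97
ee_pos: [506.6, -149.0, 3.8]
ee_rot: [47.1, 90.0, 47.8]
force: [-0.5, 0.3, 0.6]
gripper_width: 17.6
```

```bash
python3 -m handwheel '{"gripper":[1,1,1,1,1],"offset":[[-8,0,0],[-30,0,0],[-65,0,0],[-100,0,0],[-145,0,0]],"rot":[[0,0,0],[0,0,0],[0,0,0],[0,0,0],[0,0,0]]}' 55
python3 -m handwheel '{"gripper":[1,1,1],"offset":[[0,0,0],[0,0,0],[0,0,0]],"rot":[[0,0,0],[0,0,0],[0,0,0]]}'
python3 - <<'E'
from h import *
for n in("side","top"):
    f=grab_frame(n); cv2.imwrite(f"pics/{n}7.png",f[:,:,::-1])
crop('pics/side7.png','pics/s7.png',270,190,110,100,6)
plan([434.3,111.3,150],9.7)
E
```

```text
time_s: 12.38
ee_pos: [505.3, -148.6, 146.3]
ee_rot: [160.3, 89.8, 161.1]
force: [1.5, -0.3, -0.1]
gripper_width: 17.4
time_s: 12.63
ee_pos: [506.0, -148.9, 145.5]
ee_rot: [143.9, 90.0, 144.6]
force: [-0.9, 0.7, -1.1]
gripper_width: 17.7
offset [ -5.4 260.8 -67.8] rot [-8.98 -0.17 -0.08] pos [ 505.4 -148.7  144.1] F [ 0.1  0.3 -0.3] t 12.73 w 17.6
```

View pics/s7.png

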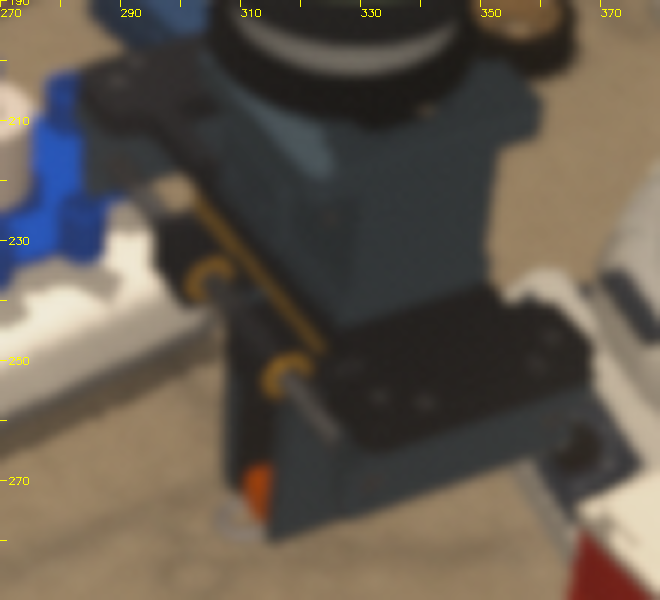

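```bash
python3 -m handwheel '{"gripper":[1,1,1,1,1],"offset":[[-5,30,-14],[-5,60,-28],[-5,95,-42],[-5,130,-55],[-5,165,-68]],"rot":[[-2,0,0],[-4,0,0],[-6,0,0],[-8,0,0],[-9,0,0]]}'
python3 -c "
from h import *
plan([434.3,111.3,150],9.7)"
```

```text
time_s: 13.15
ee_pos: [434.5, 16.2, 149.0]
ee_rot: [167.1, 89.8, 176.9]
force: [0.5, -0.1, -0.0]
gripper_width: 17.7
offset [-1.  93.7 15.8] rot [ 0.03 -0.2  -0.05] pos [434.5  16.2 149. ] F [ 0.5 -0.1 -0. ] t 13.15 w 17.7
```

```bash
python3 -m handwheel '{"gripper":[1,1,1,1,1],"offset":[[-1,30,6],[-1,60,12],[-1,85,16],[-1,93.5,16],[-1,93.5,16]],"rot":[[0,0,0],[0,0,0],[0,0,0],[0,0,0],[0,0,0]]}'
python3 -m handwheel '{"gripper":[1,1],"offset":[[0,0,0],[0,0,0]],"rot":[[0,0,0],[0,0,0]]}'
python3 -c "
from h import *
plan([434.3,111.3,105.4],9.7)"
```

```text
time_s: 13.57
ee_pos: [435.5, 111.2, 150.3]
ee_rot: [179.3, 89.8, -170.8]
force: [-0.3, -0.3, -0.4]
gripper_width: 17.5
time_s: 13.73
ee_pos: [436.1, 108.8, 150.9]
ee_rot: [-158.8, 89.9, -149.2]
force: [-0.3, 0.4, 0.2]
gripper_width: 17.4
offset [45.5  2.8 -1.3] rot [-0.03 -0.09  0.03] pos [436.1 108.8 150.9] F [-0.3  0.4  0.2] t 13.73 w 17.4
```

```bash
python3 -m handwheel '{"gripper":[1,1,1,1,1],"offset":[[12,2.5,-1.3],[24,2.5,-1.3],[34,2.5,-1.3],[42,2.5,-1.3],[45,2.5,-1.3]],"rot":[[0,0,0],[0,0,0],[0,0,0],[0,0,0],[0,0,0]]}'
python3 -m handwheel '{"gripper":[1,1,1],"offset":[[0,0,0],[0,0,0],[0,0,0]],"rot":[[0,0,0],[0,0,0],[0,0,0]]}'
python3 - <<'E'
from h import *
for n in("side","top"):
    f=grab_frame(n); cv2.imwrite(f"pics/{n}8.png",f[:,:,::-1])
crop('pics/side8.png','pics/s8.png',215,180,100,80,8)
crop('pics/top8.png','pics/t8.png',220,160,110,90,7)
plan([434.3,111.3,105.4],9.7)
E
```

```text
time_s: 14.15
ee_pos: [434.1, 110.9, 105.4]
ee_rot: [-173.4, 89.9, -163.8]
force: [-0.3, -0.3, -0.4]
gripper_width: 17.0
time_s: 14.4
ee_pos: [435.3, 112.1, 107.0]
ee_rot: [5.5, 89.9, 15.2]
force: [0.1, 0.3, -0.1]
gripper_width: 17.3
offset [ 1.6 -0.7 -1. ] rot [ 0.01  0.07 -0.01] pos [435.2 112.2 107. ] F [ 0.2 -0.1  0. ] t 14.5 w 17.6
```

View pics/s8.png

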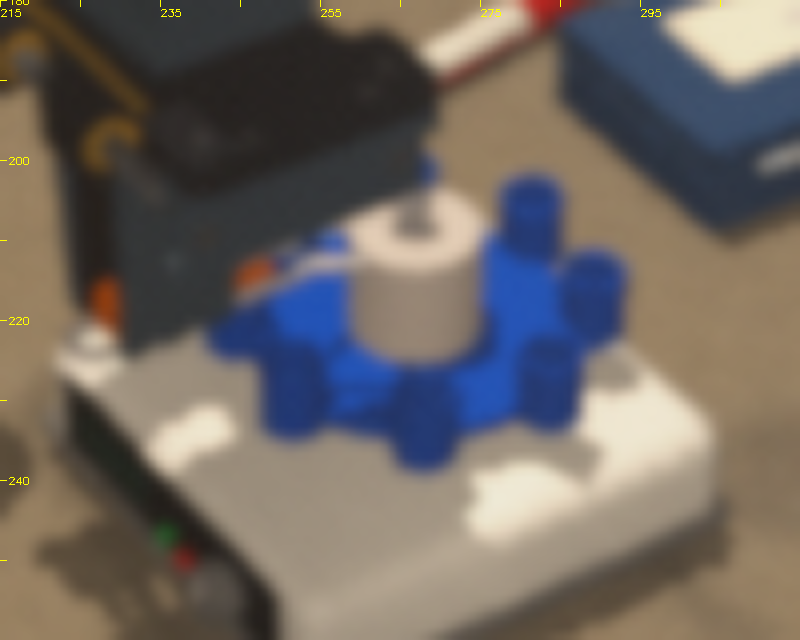

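View pics/t8.png

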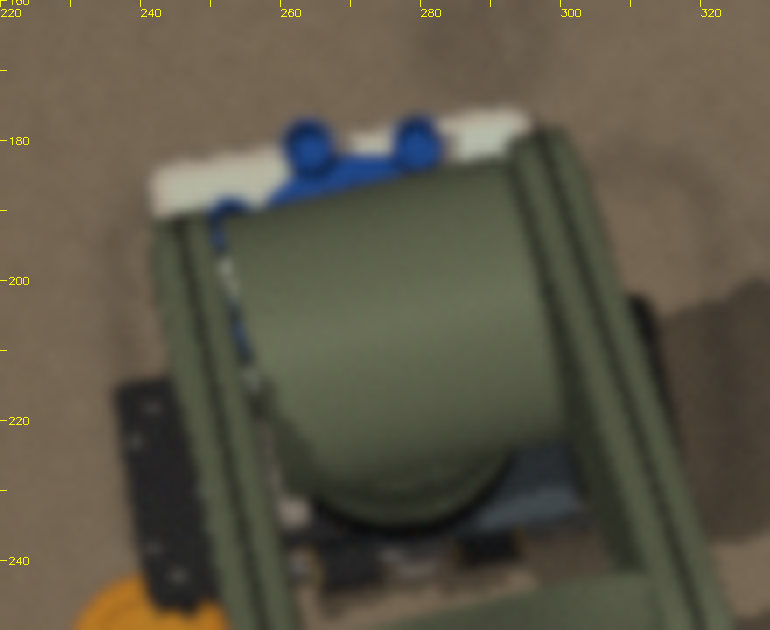

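Run:
```python
from h import *
np.set_printoptions(precision=1,suppress=True)
h=np.radians(9.7);d=np.array([np.cos(h),np.sin(h),0]);l=np.array([-d[1],d[0],0])
def show(z,g=np.array([435.2,112.2,0])):
    g=g+[0,0,z]
    P=[g+45*d+a*d+b*l for a,b in((21,-11.7),(3.5,-4.4),(0,-6.6),(-30,-6.6),(21,11.7))]
    return ((proj('side',P)-[215,180]+.5)*8-.5)
print(show(107-3.8+2.2),'\nhub top', (proj('side',[[523,126.4,100],[523,126.4,117.5]])-[215,180]+.5)*8-.5)
```

```text
[[366.  253.9]
 [301.  261.8]
 [294.9 270. ]
 [205.7 306.7]
 [321.4 212.5]] 
hub top [[410.6 222.2]
 [410.9 174.5]]
```

```bash
python3 -m handwheel '{"gripper":[1,1,1,1,1],"offset":[[1.6,-0.7,0],[1.6,-0.7,5],[1.6,-0.7,10],[1.6,-0.7,15],[1.6,-0.7,18]],"rot":[[0,0,0],[0,0,0],[0,0,0],[0,0,0],[0,0,0]]}' 60
python3 -m handwheel '{"gripper":[1,1],"offset":[[0,0,0],[0,0,0]],"rot":[[0,0,0],[0,0,0]]}' 60
python3 - <<'E'
from h import *
f=grab_frame('side'); cv2.imwrite(f"pics/side9.png",f[:,:,::-1])
crop('pics/side9.png','pics/s9.png',225,180,80,60,10)
plan([478.6,118.8,105.4],9.7)
E
```

```text
time_s: 14.92
ee_pos: [453.8, 114.8, 105.0]
ee_rot: [5.2, 89.9, 14.9]
force: [0.0, 0.5, 0.2]
gripper_width: 17.6
time_s: 15.08
ee_pos: [452.8, 114.6, 104.8]
ee_rot: [164.2, 90.0, 173.9]
force: [-0.9, -0.1, -0.8]
gripper_width: 17.3
offset [-0.6 -0.2 26.4] rot [ 0.01 -0.03 -0.  ] pos [452.5 114.5 104.8] F [ 0.3  0.9 -0.6] t 15.13 w 17.2
```

View pics/s9.png

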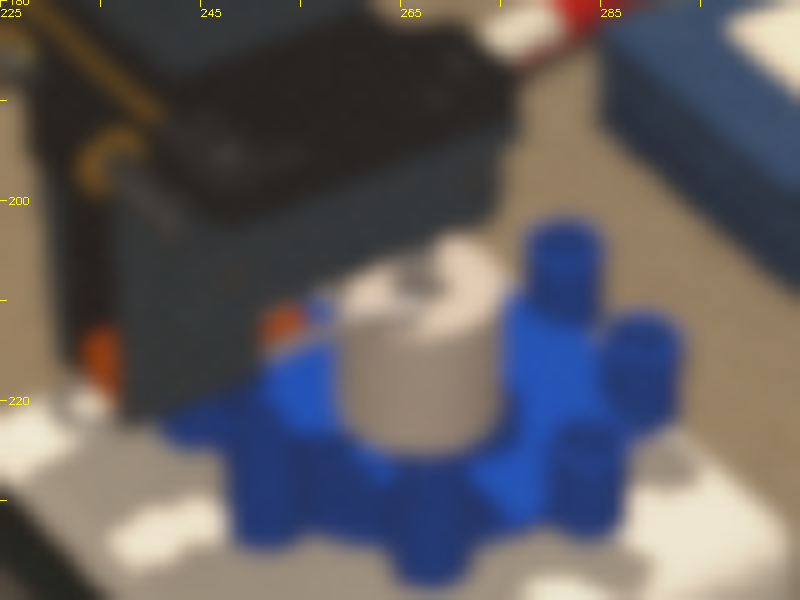

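```bash
python3 -m handwheel '{"gripper":[1,1,1,1,1],"offset":[[-0.5,0,4],[-0.5,0,8],[-0.5,0,12],[-0.5,0,14],[-0.5,0,14]],"rot":[[0,0,0],[0,0,0],[0,0,0],[0,0,0],[0,0,0]]}' 60
python3 -m handwheel '{"gripper":[1,1,1],"offset":[[0,0,1],[0,0,2],[0,0,2]],"rot":[[0,0,0],[0,0,0],[0,0,0]]}' 60
python3 -c "
from h import *
plan([478.6,118.8,105.4],9.7)"
```

```text
time_s: 15.55
ee_pos: [467.1, 117.0, 105.4]
ee_rot: [9.4, 90.0, 19.1]
force: [-0.8, -0.4, 0.8]
gripper_width: 17.8
time_s: 15.8
ee_pos: [468.5, 117.3, 105.4]
ee_rot: [49.2, 90.0, 58.9]
force: [0.0, -0.6, -0.8]
gripper_width: 17.3
offset [-0.  -0.2 10.2] rot [ 0.02  0.   -0.01] pos [468.5 117.3 105.4] F [ 0.  -0.6 -0.8] t 15.8 w 17.3
```

```bash
python3 -m handwheel '{"gripper":[1,1,1],"offset":[[0,0,1],[0,0,2],[0,0,2]],"rot":[[0,0,0],[0,0,0],[0,0,0]]}' 60
python3 -m handwheel '{"gripper":[1,1,1],"offset":[[0,0,1],[0,0,2],[0,0,2]],"rot":[[0,0,0],[0,0,0],[0,0,0]]}' 60
python3 -m handwheel '{"gripper":[1,1,1],"offset":[[0,0,1],[0,0,2],[0,0,2]],"rot":[[0,0,0],[0,0,0],[0,0,0]]}' 60
```

```text
time_s: 16.05
ee_pos: [470.2, 117.7, 105.3]
ee_rot: [150.2, 90.0, 159.9]
force: [-1.1, -0.6, 0.0]
gripper_width: 17.6
time_s: 16.3
ee_pos: [471.7, 117.9, 105.2]
ee_rot: [172.4, 89.9, -177.9]
force: [-3.0, -0.4, -0.6]
gripper_width: 17.2
time_s: 16.55
ee_pos: [473.4, 118.1, 105.0]
ee_rot: [176.9, 89.9, -173.4]
force: [-3.8, 0.1, -0.9]
gripper_width: 17.5
```

```bash
for i in 1; do :; done
python3 -m handwheel '{"gripper":[1,1,1],"offset":[[0,0,1],[0,0,2],[0,0,2]],"rot":[[0,0,0],[0,0,0],[0,0,0]]}' 60
python3 -m handwheel '{"gripper":[1,1],"offset":[[0,0,1],[0,0,1.5]],"rot":[[0,0,0],[0,0,0]]}' 60
python3 -m handwheel '{"gripper":[1,1],"offset":[[0,0,1],[0,0,1.5]],"rot":[[0,0,0],[0,0,0]]}' 60
```

```text
time_s: 16.8
ee_pos: [474.8, 118.3, 104.9]
ee_rot: [179.5, 89.8, -170.8]
force: [-6.1, 0.4, 0.5]
gripper_width: 17.4
time_s: 16.97
ee_pos: [475.6, 118.5, 104.8]
ee_rot: [179.2, 89.7, -171.1]
force: [-8.4, -0.7, 1.2]
gripper_width: 17.7
time_s: 17.13
ee_pos: [476.5, 118.7, 104.7]
ee_rot: [179.4, 89.6, -170.8]
force: [-9.0, -0.4, 1.0]
gripper_width: 17.5
```

```bash
python3 -m handwheel '{"gripper":[1,1],"offset":[[0,0,0.6],[0,0,1.2]],"rot":[[0,0,0],[0,0,0]]}' 60
python3 -m handwheel '{"gripper":[1,1],"offset":[[0,0,0.6],[0,0,1.2]],"rot":[[0,0,0],[0,0,0]]}' 60
```

```text
time_s: 17.3
ee_pos: [477.2, 118.8, 104.6]
ee_rot: [179.7, 89.6, -170.6]
force: [-9.1, -0.4, 1.8]
gripper_width: 17.6
time_s: 17.47
ee_pos: [477.9, 118.9, 104.5]
ee_rot: [179.9, 89.5, -170.4]
force: [-9.9, -0.6, 1.8]
gripper_width: 17.4
```

```bash
python3 -m handwheel '{"gripper":[1,1],"offset":[[0,0,0.6],[0,0,1.2]],"rot":[[0,0,0],[0,0,0]]}' 60
```

```text
time_s: 17.63
ee_pos: [478.7, 119.0, 104.5]
ee_rot: [-179.7, 89.5, -170.0]
force: [-9.1, -0.8, 1.2]
gripper_width: 18.0
```

```bash
python3 -m handwheel '{"gripper":[1,1],"offset":[[0,0,0.6],[0,0,1.2]],"rot":[[0,0,0],[0,0,0]]}' 60
python3 -m handwheel '{"gripper":[1,1],"offset":[[0,0,0.6],[0,0,1.2]],"rot":[[0,0,0],[0,0,0]]}' 60
```

```text
time_s: 17.8
ee_pos: [483.1, 119.8, 104.9]
ee_rot: [176.3, 89.9, -173.9]
force: [-0.2, 1.1, -0.5]
gripper_width: 17.3
time_s: 17.97
ee_pos: [483.5, 119.9, 105.0]
ee_rot: [179.5, 89.8, -170.8]
force: [-6.7, -0.8, 0.6]
gripper_width: 17.5
```

Run:
```python
from h import *
f=grab_frame('side'); cv2.imwrite(f"pics/side10.png",f[:,:,::-1])
crop('pics/side10.png','pics/s10.png',225,180,80,60,10)
plan([478.6,118.8,105.4],9.7)
```

```text
offset [-0.4 -0.2 -5.1] rot [ 0.01 -0.23 -0.  ] pos [483.6 119.8 105. ] F [-6.7  0.6  0.4] t 18.02 w 17.5
```

View pics/s10.png

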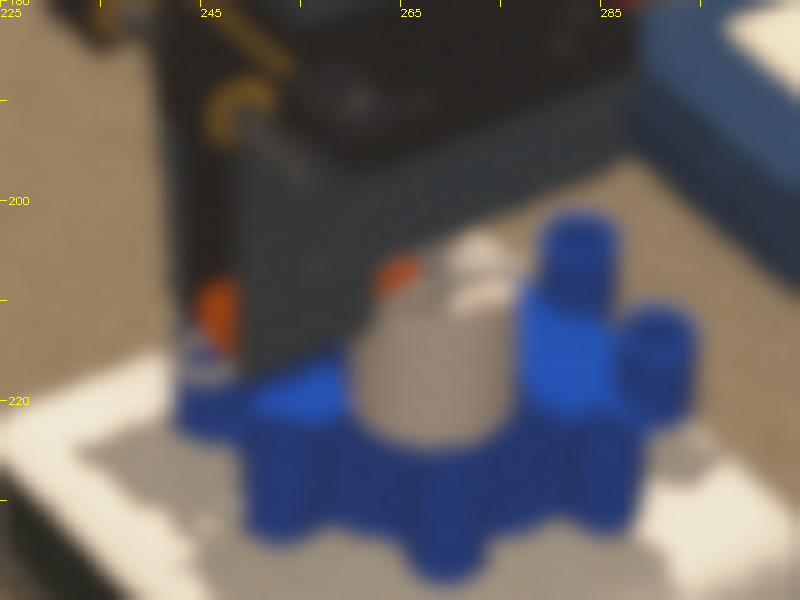

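```bash
python3 -m handwheel '{"gripper":[1,1,1,1],"offset":[[0,0,-1],[0,0,-2],[0,0,-3],[0,0,-3.5]],"rot":[[0,0,0],[0,0,0],[0,0,0],[0,0,0]]}' 60
python3 -m handwheel '{"gripper":[1,1,1],"offset":[[0,0,-0.5],[0,0,-1],[0,0,-1]],"rot":[[0,0,0],[0,0,0],[0,0,0]]}' 60
```

```text
time_s: 18.35
ee_pos: [481.8, 119.5, 105.4]
ee_rot: [-2.5, 90.0, 7.2]
force: [-4.1, 0.1, -1.9]
gripper_width: 17.6
time_s: 18.6
ee_pos: [481.1, 119.4, 105.6]
ee_rot: [2.4, 89.9, 12.2]
force: [-2.6, -0.4, -1.2]
gripper_width: 17.6
```

```bash
python3 -m handwheel '{"gripper":[1,1,1,1],"offset":[[0,0,-0.5],[0,0,-1],[0,0,-1.5],[0,0,-1.5]],"rot":[[0,0,0],[0,0,0],[0,0,0],[0,0,0]]}' 60
python3 -m handwheel '{"gripper":[0.8,0.6,0.5,0.3,0],"offset":[[0,0,0],[0,0,0],[0,0,0],[0,0,0],[0,0,0]],"rot":[[0,0,0],[0,0,0],[0,0,0],[0,0,0],[0,0,0]]}'
python3 -m handwheel '{"gripper":[0,0,0,0],"offset":[[0,0,0],[0,0,0],[0,0,0],[-10,0,0]],"rot":[[0,0,0],[0,0,0],[0,0,0],[0,0,0]]}'
```

```text
time_s: 18.93
ee_pos: [479.9, 119.2, 105.7]
ee_rot: [3.6, 89.9, 13.3]
force: [-2.9, -0.1, -0.9]
gripper_width: 17.8
time_s: 19.35
ee_pos: [479.7, 119.2, 105.6]
ee_rot: [3.4, 89.9, 13.1]
force: [-0.2, 0.3, -0.2]
gripper_width: 42.0
time_s: 19.68
ee_pos: [477.9, 118.8, 114.2]
ee_rot: [-178.0, 89.8, -168.3]
force: [-0.0, -0.1, -0.9]
gripper_width: 68.6
```

Released freely; rise and retreat to look.

```bash
python3 -m handwheel '{"gripper":[0,0,0,0,0],"offset":[[-25,0,0],[-60,0,0],[-95,-20,0],[-100,-55,0],[-100,-95,0]],"rot":[[0,0,0],[0,0,0],[0,0,0],[0,0,0],[0,0,0]]}'
python3 -m handwheel '{"gripper":[0,0,0,0,0],"offset":[[0,-40,0],[0,-80,0],[0,-115,0],[0,-120,0],[0,-120,0]],"rot":[[0,0,0],[0,0,0],[0,0,0],[0,0,0],[0,0,0]]}'
python3 - <<'E'
from h import *
for n in("side","top"):
    f=grab_frame(n); cv2.imwrite(f"pics/{n}11.png",f[:,:,::-1])
crop('pics/side11.png','pics/s11.png',225,180,80,60,10)
crop('pics/top11.png','pics/t11.png',235,170,80,60,10)
E
```

```text
time_s: 20.1
ee_pos: [497.3, 25.6, 219.6]
ee_rot: [-4.6, 89.5, 5.4]
force: [-0.1, -0.2, -0.6]
gripper_width: 91.0
time_s: 20.52
ee_pos: [515.8, -94.7, 215.9]
ee_rot: [-14.0, 90.0, -4.5]
force: [-0.8, 0.4, 0.7]
gripper_width: 91.3
```

View pics/s11.png

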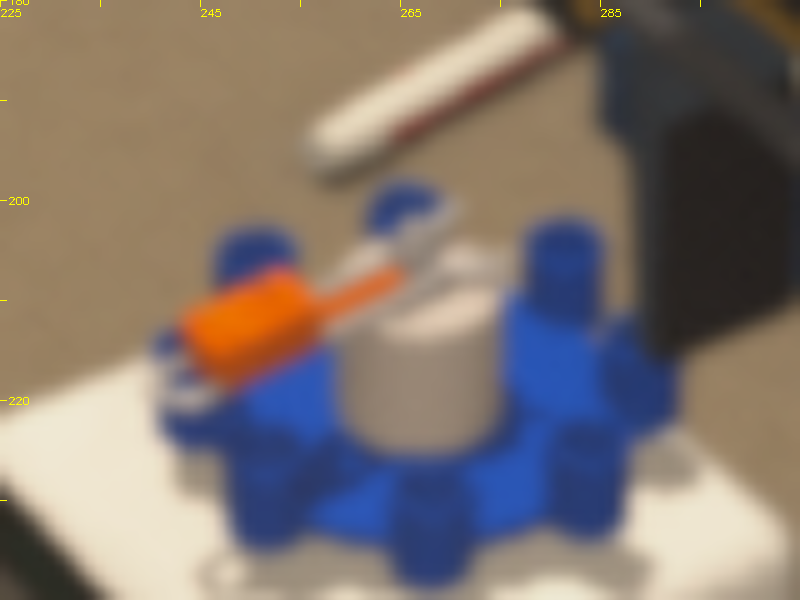

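View pics/t11.png

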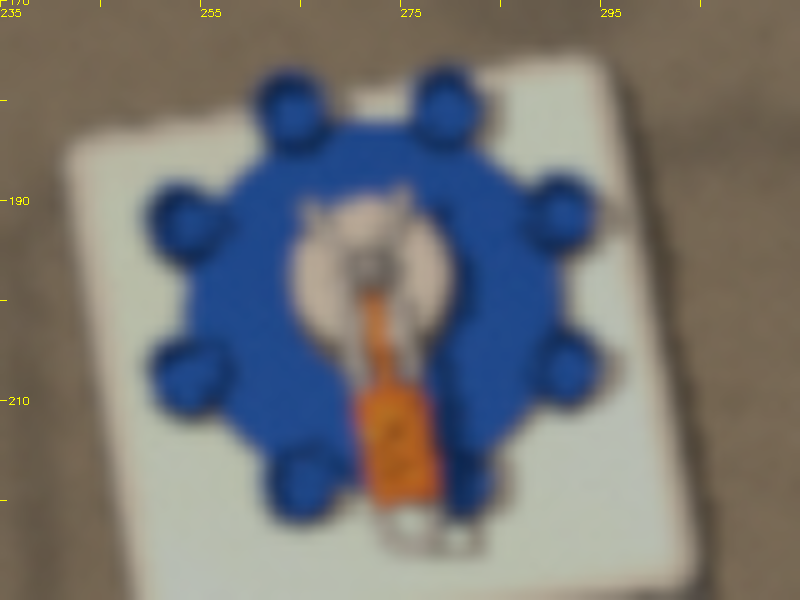

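Run:
```python
from h import *
np.set_printoptions(precision=1,suppress=True)
h=np.radians(9.7);d=np.array([np.cos(h),np.sin(h),0]);l=np.array([-d[1],d[0],0])
q=lambda n,P,o:(proj(n,P)-o+.5)*10-.5
n=np.array([523,126.4,103.75])
for t in(0,.06,.12,.16):
    D=d*np.cos(t)+np.array([0,0,np.sin(t)]); U=np.array([0,0,np.cos(t)])-d*np.sin(t)
    P=[n-4.7*D,n-30*D+9*l+12.8*U,n-30*D-9*l+12.8*U,n-60*D-9*l+12.8*U,n-60*D+9*l+12.8*U,n-72*D,n+21*D+11*l,n+21*D-11*l]
    print(t);print(np.c_[q('side',P,[225,180]),q('top',P,[235,170])].T)
P=[[523,126.4,100]];print('hub',q('side',P,[225,180]),q('top',P,[235,170]))
s=state();print(s['force'],s['gripper_width'],s['time_s'])
```

```text
0
[[396.8 284.1 327.2 216.1 173.7 151.2 460.7 514.1]
 [272.1 245.6 285.4 330.8 290.  372.8 211.5 258.6]
 [374.8 355.4 426.6 447.4 375.9 420.6 314.8 400.3]
 [295.6 389.6 377.2 494.2 506.7 555.3 205.  190.3]]
0.06
[[396.8 281.6 324.6 213.9 171.6 152.2 460.7 514.1]
 [273.  252.9 292.8 344.4 303.5 387.3 207.4 254.4]
 [374.8 356.1 427.2 448.  376.7 420.7 314.6 400.3]
 [295.7 393.6 381.3 499.2 511.6 557.4 204.1 189.3]]
0.12
[[396.9 279.5 322.4 212.6 170.3 154.1 460.3 513.8]
 [273.9 260.2 300.1 357.7 316.8 401.4 203.3 250.3]
 [374.8 356.7 427.7 448.4 377.3 420.7 314.5 400.3]
 [295.9 397.3 385.  503.2 515.6 558.5 203.5 188.7]]
0.16
[[397.  278.3 321.2 212.1 169.9 155.9 460.  513.4]
 [274.5 265.  305.  366.4 325.4 410.4 200.6 247.7]
 [374.8 357.  428.  448.6 377.6 420.5 314.5 400.3]
 [295.9 399.5 387.2 505.5 517.8 558.6 203.2 188.4]]
hub [[413.4 277.9]] [[372.  280.6]]
[ 0.1 -0.2 -0.9] 90.89348004948758 20.6167
```

```bash
python3 -m handwheel '{"gripper":[0,0,0,0,0],"offset":[[0,0,0],[0,0,0],[0,0,0],[0,0,0],[0,0,0]],"rot":[[0,0,0],[0,0,0],[0,0,0],[0,0,0],[0,0,0]]}'
python3 - <<'E'
from h import *
f=grab_frame('side'); cv2.imwrite("pics/side12.png",f[:,:,::-1])
a=cv2.imread('pics/side11.png')[180:240,225:283].astype(float);b=cv2.imread('pics/side12.png')[180:240,225:283].astype(float)
print(cv2.phaseCorrelate(a.mean(2),b.mean(2)),abs(a-b).mean())
E
```

```text
time_s: 21.03
ee_pos: [515.5, -92.2, 215.5]
ee_rot: [33.4, 90.0, 43.2]
force: [0.5, 0.1, 0.8]
gripper_width: 91.4
((0.01923866626346893, 0.01914691680255487), 1.0044993349535694) 0.4682950191570881
```

View pics/side12.png

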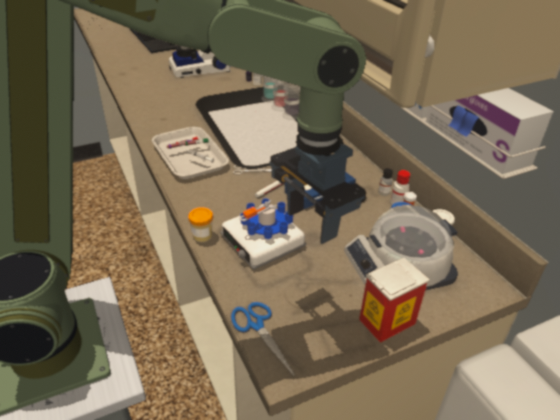

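All at rest: the carousel is down at about (265,215), the clip is on the neck, and the cup and sharps box have not moved. Handing in.

```bash
python3 -c "
from workcell import *
print(job_done())"
```

```text
the job is handed in; nothing more can be done
None
```

I put the carousel over the spindle and locked it with the clip, then handed the job in at about 21 s of the 72 s allowed; no verdict was reported.

- **Carousel:** I gripped it by the hub and lowered it with about 4 N at touchdown. It reached the height expected for fully down.
- **Clip:** I pushed it in level along the mixer's axis. The force rose to about 10 N, dropped to about 0 at the snap, then rose to 6.7 N against the stop nose. I eased back before letting go.
- **Last checks:**
  - Pictures show the nose at the neck, with the predicted nose position within about 1 mm.
  - Nothing was moving between the last two pictures.
  - The cup and sharps box looked unmoved by eye; I did not measure them.
  - The gripper was open, well clear, and reading no force.
- **Least margin:** the released clip droops slightly at the grip. I estimate a tilt of about 0.12 rad from the side picture, against the 0.16 rad limit.
- **Disagreement:** the two cameras differed by 2 to 4 mm in y. I used the top camera, because the gripper's own position readings agreed with it.

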